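# Hang the loaded tote level on the fold-away hanger

## Task

First swing the red fold-away hanger arm out to its stop while the tote still stands on the bench. Then pick up the wooden tote by its handle board and hang it on the arm by the one hole that lets it hang level with the load it carries, and let it hang at rest. Keep the blocks in their pockets without touching them with the gripper, and leave the other tools where they lie.

Things in the scene. Friction and masses are not known exactly. Their poses are not given: they have to be found in the camera images.
- tote: Wooden tool tote on the bench, 70 mm (x) by 192 mm (y) by 160 mm tall, 0.22 kg empty (within 10 percent), symmetric. Origin: centre of its underside; z up, y along its length. A low tray, two end posts (y = +-91 mm, 10 mm thick, 34 mm wide, full height) and between them a handle board on the mid-plane x = 0. Loaded, its balance point lies 75 to 90 mm below the row of holes.
- tray (a point): centre of the tray's floor, 6 mm above the tote's underside, axes as the tote's. The tray is open on top, walls 30 mm high and 6 mm thick, with three equal pockets in a row along y, centred at y = -60, 0 and +60 mm, one block in each.
- board_top (a point): middle of the top edge of the handle board, 160 mm above the tote's underside, axes as the tote's. Board: plywood, 14 mm thick (x), 64 mm tall, 172 mm long, free to be pinched from above with fingers closing along x; fingertips up to 28 mm below the edge leave the holes free. Five holes in a row; the open gap under the board (66 mm high) is not one of them.
- hole1 (a point): centre of the round through hole number 1 of 5 in the tote's handle board, 18 mm across, its axis along the tote's x; at y = -66 mm, z = 118 mm in the tote's frame, 42 mm below the board's top edge. Site axes as the tote's.
- hole2 (a point): centre of the round through hole number 2 of 5 in the tote's handle board, 18 mm across, its axis along the tote's x; at y = -33 mm, z = 118 mm in the tote's frame, 42 mm below the board's top edge. Site axes as the tote's.
- hole3 (a point): centre of the round through hole number 3 of 5 in the tote's handle board, 18 mm across, its axis along the tote's x; at y = 0 mm, z = 118 mm in the tote's frame, 42 mm below the board's top edge. Site axes as the tote's.
- hole4 (a point): centre of the round through hole number 4 of 5 in the tote's handle board, 18 mm across, its axis along the tote's x; at y = 33 mm, z = 118 mm in the tote's frame, 42 mm below the board's top edge. Site axes as the tote's.
- hole5 (a point): centre of the round through hole number 5 of 5 in the tote's handle board, 18 mm across, its axis along the tote's x; at y = 66 mm, z = 118 mm in the tote's frame, 42 mm below the board's top edge. Site axes as the tote's.
- steel_block: Bare steel weight, 52 by 46 by 22 mm with a dark 26 mm round knob on top (38 mm tall in all), about 0.40 kg (within 15 percent). Lies in one of the three pockets of the tote, which one differs each time. Origin: centre of its underside.
- sand_block_a: Wooden sanding block with a cork face underneath, 52 by 46 by 38 mm tall, about 0.035 kg, in another pocket of the tote. Origin: centre of its underside.
- sand_block_b: A second sanding block, the same as the first, about 0.035 kg, in the remaining pocket. Origin: centre of its underside.
- hanger: Fold-away hanger stand, fixed to the bench: plywood base 150 by 150 by 14 mm, post 36 by 36 mm up to 240 mm, topped by a hinge with an upright axis and a red round arm. Origin: centre of the base's underside, on the hinge axis; z up. The fully swung-out arm points along the stand's own -x; folded away it points along its +y.
- hanger_hinge (a point): point on the hinge axis at the height of the arm's centre line, 250 mm above the bench. Round the hinge the hub is 26 mm across and 14 mm tall. Axes as the stand's.
- hanger_arm (a joint): angle of the hanger's arm in rad: 0 folded away (pointing along the stand's +y), growing counter-clockwise seen from above to a firm stop at 1.57, swung out (along the stand's -x). The stiff hinge (0.12 N m, 1.5 N at 85 mm out) stays where it is left; it starts between 0 and 0.5.
- bar_tip (a point): free end of the hanger's arm, on its centre line, 125 mm from the hinge axis. The arm is a straight level red round steel bar, 10 mm in diameter, with a rounded end. The point's x points along the arm from tip to hinge, z up.
- bar_mid (a point): point on the arm's centre line 65 mm from the hinge axis. Axes as bar_tip.
- drill: cordless drill, teal and black, lying on its side on the far part of the bench, about 180 by 190 by 58 mm. Bystander. Origin: on the bench under its body.
- pliers: pliers with red handles, 145 mm long, 16 mm tall, lying between tote and hanger. Bystander. Origin: on the bench under its joint.
- glue: white glue bottle with a yellow label, 60 mm across, 150 mm tall. Bystander. Origin: centre of its underside.
- pencil_mug: blue mug, 80 mm across, 90 mm tall. Bystander. Origin: centre of its underside.
- hammer: hammer lying on the bench. Bystander. Origin: on the bench under it.
- ply_ring: flat plywood ring, 110 mm across, 9 mm thick. Bystander. Origin: its centre, underside.
There are look-alikes about, which are no part of the job. There is more than one size of the steel_block; the one meant has the size given above.

How it is judged:
By the outcome, as a careful person would: the job done as asked, in the order asked, and still so for the second after the job is handed in, with the robot touching nothing.
It also fails if it takes over 69 s, if anything falls off the work surface, if the arm or the gripper's body presses on something with over 40 N, if the wrist force passes 120 N, or if a joint passes its speed limit or range.

## Robot

A 6-joint arm with a two-finger parallel gripper is mounted at the origin on the work surface. World frame = base frame: x ahead of the robot, y to its left, z up, the work surface at z = 0. Lengths are in m, angles in degrees, forces in N, time in s.
With the tool pointing down it reaches from about 0.25 to 0.725 m from the base axis. Payload 9.7 kg.
Tool frame: the origin (TCP) lies midway between the tips of the shut fingers; the grasp point (between the pads) lies 19 mm behind it; z points along the fingers, x is the direction in which the jaws open and shut, and the axes are right-handed (so a half turn about z gives the same grasp; the last joint's range is limited). The gripper opens to 85 mm and grips with 20 to 120 N. Pads are 22 mm wide; open, the fingers measure 114 mm over their backs; the gripper's body (76 mm by 85 mm) begins 54 mm behind the grasp point. The pads swing forward as they close: fully open they stand 13 mm farther back than shut.
Start: joints at [75.115, 4.979, 10.078, 95.1, 0, 90], TCP at [0.141, 0.532, 0.231] pointing down, gripper open.
Joint ranges: [-179.16, 179.16], [-48.56, 103.87], [-65.8, 70.77], [-126.05, 130.52], [-82.76, 87.17], [-180, 180]. Speed limits (degrees/s): [127.2, 127.2, 147.25, 180, 180, 180].

## Interface

Orientations are given as [roll, pitch, yaw] about the fixed x, y, z axes, in that order (R = Rz(yaw) Ry(pitch) Rx(roll)).
In Python, from workcell import sensors, camera, get_calibration, bot, recognise, place_of gives the robot as it stands. The module is installed in compiled form; this text tells all that it offers.
- The arm moves only by the tool send_rows, never from a script. Its argument "plan" is a list of rows, each a list of 3 entries, a list of its own where there are three numbers: the shift along the tool's x, y, z normalised to -1 to 1, where 1 is 0.3 m, then the turn, a rotation vector about the tool's x, y, z normalised to -1 to 1, where 1 is pi rad, then the closure, from -1 (fully open) to 1 (shut). In form: [[[x, y, z], [rx, ry, rz], claw], ...]. A call has 1 to 10 rows; each row is the pose to reach, as a shift and turn from the pose commanded when the call began, along the tool's axes at that moment, turning the shorter way round; what a row does not reach only later rows make up. A row lasts 1/10 s, in which the tool goes at most 50 mm and 8.59 degrees, less where a joint would pass 70% of its speed; a pose out of reach is approached as far as the arm can. A call with a number of a shift or a turn outside -1 to 1 is refused whole. A call with a gripper value outside its range is refused whole. The fingers move at their own pace and stop on an object; "force" is the grip in N (left out, the last holds). Time passes only in rows, so rows that repeat a pose let the fingers close. It gives the time, the measured TCP pose, the force and the opening at its end, in the units of the state.
- sensors.get_obs(): the state, without advancing time (a new reading comes with each control period).
- camera(name): name is "scene" or "top"; returns the picture (480x640x3 uint8, blue, green, red); there is no depth.
- get_calibration(name): a dict with "fx", "fy", "cx", "cy" (pixels), "R" (3x3) and "t" (3): a world point X has camera coordinates R X + t. Camera axes: x right, y down, z forward; pixel columns grow to the right and rows downward; lengths in m; the calibration is good to about 2 mm. A picture is of the moment at which its call begins. get_calibration takes no time and is no camera call.
- bot.job_done(): hands the job in, once; it reports no verdict.
Trained networks look in the newest picture that a camera, given by its name, has taken for a name from the list of things; names that differ only in an ending like _2 or _b are one class to them, and where a whole thing is asked for, a point or a joint stands for the part that bears it (a point fixed in the world has none). Each returns a list of dicts, best first, with "p" (0 to 1); they miss things now and then, are a little off and sometimes report something else, mostly with a low value. They report only what shows in the picture. A call takes as long as a camera call. They do not tell look-alikes from the thing itself.
- recognise(label, camera): "point" ([column, row] in pixels, amid what is visible of it).
- place_of(label, camera): "point" ([column, row] in pixels: a listed point, or the origin of a listed thing).
The state is a dict: "time": time; "q": joint angles; "qd": joint speeds; "joint_efforts": joint torques, N m; "ee_pos": TCP position; "tcp_rot": TCP orientation; "wrist_force": force on the tool from outside, world axes, zero at the start; "torque": the same for the moment, N m; "opening": finger opening in m.
Only numpy, scipy, OpenCV 4.12 (cv2) and the standard library are available. Lean on these libraries where they do the work, as an engineer would, in place of code of your own. Each camera call takes 0.05 s, during which the arm holds its last target. There are 200 camera calls.

## Working session

There is one attempt and no reset: what is moved stays moved. The work goes in short steps, Python scripts to look and compute and a tool call to move; the robot and the scene stay as the last step left them, time stands still between calls to the robot, and variables do not carry over. Pictures are saved under pics/ and viewed, on a budget of 10 in all, crops included, one or two more only if the job needs it, and the job is handed in when it is done.

Besides the shell and the picture viewer there is one more tool, called after "Call:" as name(argument=value, ...), one argument or row to a line, values as JSON. send_rows: Moves the arm, as the interface text tells. Scaled input: -1 to 1 covers 0.3 m each way for a shift and pi rad each way for a turn. Its arguments: {"type":"object","properties":{"plan":{"type":"array"},"force":{"type":"number"}},"required":["plan"]}

```bash
mkdir -p pics
cat > h.py <<'E'
import numpy as np, cv2
from scipy.spatial.transform import Rotation as Ro
from workcell import sensors, camera, get_calibration, bot, recognise, place_of
def proj(c,X):
    k=get_calibration(c);p=np.array(k['R'])@np.array(X,float)+np.array(k['t']).ravel()
    return np.array([k['fx']*p[0]/p[2]+k['cx'],k['fy']*p[1]/p[2]+k['cy']])
def ray(c,uv):
    k=get_calibration(c);R=np.array(k['R']);t=np.array(k['t']).ravel()
    return -R.T@t, R.T@np.array([(uv[0]-k['cx'])/k['fx'],(uv[1]-k['cy'])/k['fy'],1])
def atz(c,uv,z):
    o,d=ray(c,uv);return o+d*(z-o[2])/d[2]
E
python3 - <<'E'
from h import *
ims={c:camera(c) for c in('scene','top')}
for c in ims: cv2.imwrite(f'pics/{c}0.png',ims[c]); print(c,np.round(ray(c,(320,240)),3).tolist())
np.set_printoptions(precision=3,suppress=True)
Z=dict(tote=0,board_top=.16,hole1=.118,hole3=.118,hole5=.118,steel_block=.006,sand_block_a=.006,hanger=0,hanger_hinge=.25,bar_tip=.25,bar_mid=.25)
for n,z in Z.items():
  for c in ims:
    for d in place_of(n,c)[:3]: print(n,c,round(d['p'],2),np.round(d['point']),atz(c,d['point'],z))
print(sensors.get_obs())
E
```

```text
scene [[1.169, 0.526, 0.905], [-0.592, -0.435, -0.678]]
top [[0.348, 0.06, 1.556], [0.162, -0.017, -0.987]]
tote scene 0.77 [368. 320.] [0.537 0.218 0.   ]
tote top 0.84 [263. 258.] [0.533 0.23  0.   ]
tote top 0.21 [259. 247.] [0.573 0.244 0.   ]
board_top scene 0.71 [373. 281.] [0.552 0.222 0.16 ]
board_top scene 0.61 [235. 198.] [ 0.531 -0.236  0.16 ]
board_top scene 0.53 [219. 214.] [ 0.603 -0.221  0.16 ]
board_top top 0.8 [256. 246.] [0.552 0.234 0.16 ]
hole1 scene 0.78 [388. 295.] [0.531 0.256 0.118]
hole1 scene 0.69 [345. 279.] [0.554 0.149 0.118]
hole1 scene 0.69 [357. 286.] [0.553 0.186 0.118]
hole1 top 0.94 [261. 254.] [0.531 0.224 0.118]
hole1 top 0.78 [248. 251.] [0.542 0.264 0.118]
hole1 top 0.71 [282. 245.] [0.563 0.158 0.118]
hole3 scene 0.78 [388. 295.] [0.531 0.256 0.118]
hole3 scene 0.69 [345. 279.] [0.554 0.149 0.118]
hole3 scene 0.69 [357. 286.] [0.553 0.186 0.118]
hole3 top 0.94 [261. 254.] [0.531 0.224 0.118]
hole3 top 0.78 [248. 251.] [0.542 0.264 0.118]
hole3 top 0.71 [282. 245.] [0.563 0.158 0.118]
hole5 scene 0.78 [388. 295.] [0.531 0.256 0.118]
hole5 scene 
[... 1133 characters left out ...]
-0.133  0.25 ]
bar_tip top 0.65 [380. 211.] [ 0.656 -0.137  0.25 ]
bar_tip top 0.24 [261. 250.] [0.528 0.209 0.25 ]
bar_mid scene 0.75 [201. 202.] [ 0.668 -0.198  0.25 ]
bar_mid scene 0.33 [374. 280.] [0.621 0.259 0.25 ]
bar_mid top 0.62 [400. 209.] [ 0.663 -0.199  0.25 ]
{'time': 1.2, 'q': array([75.116,  4.981, 10.08 , 95.1  , -0.002, 90.001]), 'qd': array([-0.039,  0.049,  0.103, -0.035,  0.058,  0.064]), 'joint_efforts': array([  0.002, -52.011,  46.486,   0.002,  -0.   ,  -0.   ]), 'ee_pos': array([0.141, 0.532, 0.231]), 'tcp_rot': array([179.998,   0.001,  75.116]), 'wrist_force': array([-0.841,  0.236,  0.498]), 'torque': array([ 0.029, -0.017,  0.038]), 'opening': 0.0853373324420125}
```

Run:
```python
import cv2,numpy as np
a=cv2.imread('pics/scene0.png');b=cv2.imread('pics/top0.png')
cv2.imwrite('pics/v1.png',cv2.resize(a,(800,600),interpolation=cv2.INTER_CUBIC))
A=cv2.resize(a[240:380,300:460],None,fx=3.75,fy=3.75,interpolation=cv2.INTER_CUBIC)[:525]
cv2.imwrite('pics/v2.png',A)
B=cv2.resize(b[170:320,200:480],None,fx=2.85,fy=2.85,interpolation=cv2.INTER_CUBIC)
cv2.imwrite('pics/v3.png',B)
```

```text
(no output)
```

View pics/v1.png

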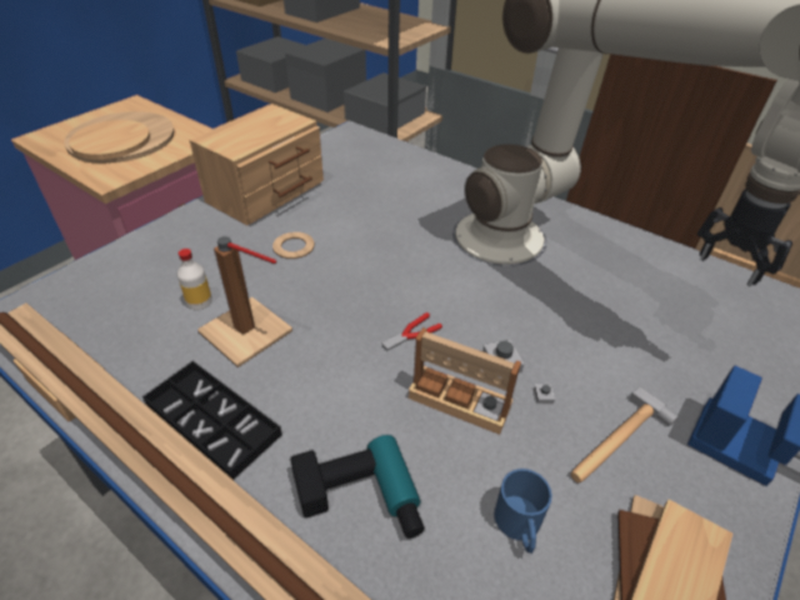

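View pics/v2.png

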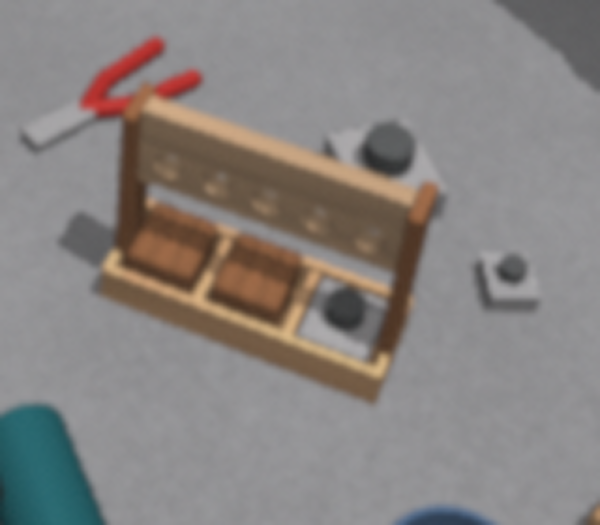

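View pics/v3.png

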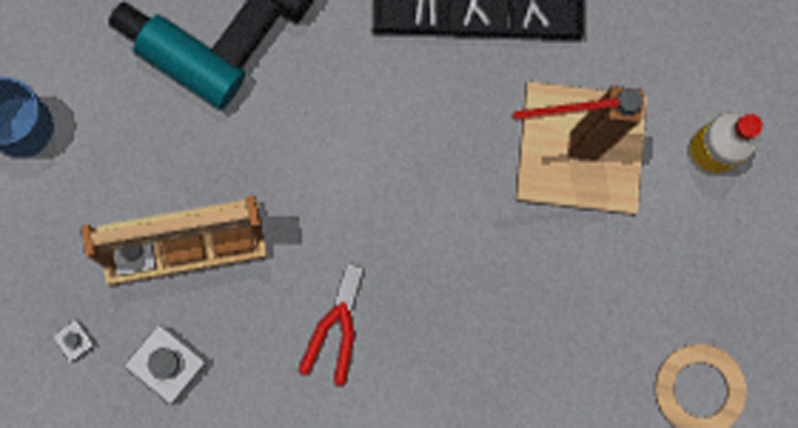

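Scene view (640 px coordinates): the tote is at about (370,320) and its board top at (373,281). The steel block with a knob is in the tote pocket at (392,332), the +y end, with the sanding blocks in the other two pockets. The hanger base is at (198,265). The red arm points roughly along world +y, with its tip at (221,211).

Look-alikes for steel_block: a large loose one at (400,292), a small loose one at (433,317), and the one in the pocket at (392,332). The pocket one is meant, because its size fits the pocket. The crop confirms this.

Balance is about 0.365·60/0.69 ≈ 32 mm toward the steel, so I'll use the hole 33 mm from the middle on the steel (world +y) side. Next I'll refine the poses.

```bash
cat >> h.py <<'E'
def tote_fit(pts):  # pts: list of (cam, uv, local xyz); solves x,y,yaw on bench
    from scipy.optimize import least_squares
    def f(v):
        R=Ro.from_euler('z',v[2]).as_matrix()
        return np.concatenate([proj(c,R@np.array(l)+[v[0],v[1],0])-uv for c,uv,l in pts])
    r=least_squares(f,[.54,.225,.2],loss='soft_l1');return r.x,f(r.x).reshape(-1,2)
E
python3 - <<'E'
from h import *
np.set_printoptions(precision=3,suppress=True)
for c in('scene','top'):
    camera(c)
    print(c,'holes',[(round(d['p'],2),np.round(d['point'],1).tolist()) for d in place_of('hole2',c)])
    print('glue',[(round(d['p'],2),atz(c,d['point'],0)) for d in place_of('glue',c)[:1]])
# hand-read top-surface corners of posts/board from crops
s=lambda u,v:np.array([300+u/3.75,240+v/3.75]); t=lambda u,v:np.array([200+u/2.85,170+v/2.85])
pts=[('scene',s(128,117),(.017,-.096,.16)),('scene',s(147,88),(-.017,-.096,.16)),('scene',s(415,214),(.017,.096,.16)),('scene',s(434,188),(-.017,.096,.16)),
('scene',s(376,402),(.035,.096,0)),('scene',s(97,290),(.035,-.096,0)),
]
# orientation: tote +y toward steel (world +y); scene camera sees +x side
x,r=tote_fit(pts);print('tote',x,np.rad2deg(x[2]),r)
x2=x
for p in [(.017,.096,.16),(-.017,.096,.16),(.017,-.096,.16),(-.017,-.096,.16)]:
    R=Ro.from_euler('z',x[2]).as_matrix();print('top px', (proj('top',R@np.array(p)+[x[0],x[1],0])-[200,170])*2.85)
for y in(-66,-33,0,33,66):
    X=R@np.array([0,y/1e3,.118])+[x[0],x[1],0];print(y,proj('scene',X),proj('top',X))
B=np.array([atz('top',t(*p),.014) for p in((527,82),(645,92),(637,213),(517,200))]);print('base',B.mean(0),B,[np.linalg.norm(B[i]-B[i-1]) for i in range(4)])
for i,j in((0,3),(1,2)): d=B[i]-B[j];print('stand yaw',np.rad2deg(np.arctan2(d[1],d[0])))
for i,j in((0,1),(3,2)): d=B[i]-B[j];print('stand yaw',np.rad2deg(np.arctan2(d[1],d[0]))-90)
E
```

```text
scene holes [(0.92, [346.2, 280.0]), (0.7, [374.9, 288.1]), (0.66, [386.6, 296.7]), (0.62, [357.3, 289.6]), (0.6, [397.5, 300.1]), (0.45, [311.4, 378.4]), (0.44, [344.7, 312.4])]
glue [(0.64, array([ 0.681, -0.419,  0.   ]))]
top holes [(0.93, [274.2, 251.9]), (0.72, [451.3, 225.4]), (0.69, [239.0, 254.4]), (0.65, [249.4, 251.5]), (0.55, [278.4, 244.6]), (0.54, [263.8, 253.2])]
glue [(0.68, array([ 0.675, -0.425,  0.   ]))]
tote [0.545 0.221 0.205] 11.74800997408523 [[-2.212 -1.237]
 [-1.262 -2.896]
 [ 1.975  2.15 ]
 [ 1.447 -1.558]
 [-0.747  0.599]
 [ 0.585  1.088]]
top px [ 82.042 222.938]
top px [ 86.655 253.422]
top px [255.848 192.956]
top px [261.03  223.122]
-66 [345.735 281.699] [282.012 246.608]
-33 [358.676 286.457] [271.852 248.37 ]
0 [371.879 291.311] [261.668 250.135]
33 [385.352 296.264] [251.46  251.905]
66 [399.103 301.319] [241.228 253.679]
base [ 0.677 -0.259  0.014] [[ 0.756 -0.191  0.014]
 [ 0.748 -0.338  0.014]
 [ 0.596 -0.327  0.014]
 [ 0.607 -0.18   0.014]] [np.float64(0.1486872458316566), np.float64(0.14687446415930835), np.float64(0.15235113782851895), np.float64(0.14744622614569208)]
stand yaw -4.377608067871763
stand yaw -4.147487882668801
stand yaw -3.0353764031264205
stand yaw -4.46396919698482
```

Tote fit: (0.545, 0.221), yaw 11.7°. Its projected holes match the detections within about 1–2 px. The hinge is at (0.680, −0.257) and the stand yaw is about −4.2°. The arm now points at about 99.5° and the stop is at about 175.8°. I'll straddle the arm with half-open fingers and swing it.

```bash
cat >> h.py <<'E'
def rows(pose0,targets):
    """pose0/targets: (xyz, yaw) tool-down; prints normalised shift+turn from pose0"""
    p0,y0=pose0;R0=Ro.from_euler('xyz',[180,0,y0],degrees=True)
    for p,y in targets:
        R=Ro.from_euler('xyz',[180,0,y],degrees=True)
        print(np.round(R0.inv().apply(np.array(p)-p0)/.3,4).tolist(),np.round((R0.inv()*R).as_rotvec()/np.pi,4).tolist(),p,y)
def polar(r,a,z,h=(.680,-.257)): a=np.deg2rad(a);return [round(h[0]+r*np.cos(a),4),round(h[1]+r*np.sin(a),4),z]
E
python3 - <<'E'
from h import *
A=([.141,.532,.231],75.116);B=([.36,.24,.33],30);C=([.54,-.02,.33],9.5);D=(polar(.09,99.5,.33),9.5);E=(polar(.09,99.5,.23),9.5)
rows(A,[B]);rows(B,[C]);rows(C,[D,E])
E
```

```text
[-0.7532, 0.9555, -0.33] [0.0, -0.0, 0.2506] [0.36, 0.24, 0.33] 30
[0.0863, 1.0506, 0.0] [0.0, -0.0, 0.1139] [0.54, -0.02, 0.33] 9.5
[0.3297, 0.556, 0.0] [0.0, 0.0, 0.0] [np.float64(0.6651), np.float64(-0.1682), 0.33] 9.5
[0.3297, 0.556, 0.3333] [0.0, 0.0, 0.0] [np.float64(0.6651), np.float64(-0.1682), 0.23] 9.5
```

Call:
send_rows(
  plan=[
    [[-0.753,0.956,-0.33],[0,0,0.25],0],
    [[-0.753,0.956,-0.33],[0,0,0.25],0],
    [[-0.753,0.956,-0.33],[0,0,0.25],0],
    [[-0.753,0.956,-0.33],[0,0,0.25],0],
    [[-0.753,0.956,-0.33],[0,0,0.25],0],
    [[-0.753,0.956,-0.33],[0,0,0.25],0],
    [[-0.753,0.956,-0.33],[0,0,0.25],0],
    [[-0.753,0.956,-0.33],[0,0,0.25],0],
  ],
  force=60,
)

```text
time: 2.3
ee_pos: [0.3618, 0.2371, 0.3316]
tcp_rot: [180.0, -0.1, 30.0]
wrist_force: [0.1, -0.2, 0.6]
opening: 0.0425
```

Call:
send_rows(
  plan=[
    [[0.086,1,0],[0,0,0.114],0],
    [[0.086,1,0],[0,0,0.114],0],
    [[0.086,1,0],[0,0,0.114],0],
    [[0.086,1,0],[0,0,0.114],0],
    [[0.086,1,0],[0,0,0.114],0],
    [[0.086,1,0],[0,0,0.114],0],
    [[0.086,1,0],[0,0,0.114],0],
  ],
)

```text
time: 3.0
ee_pos: [0.5355, -0.0113, 0.3283]
tcp_rot: [180.0, 0.1, 9.3]
wrist_force: [0.8, -0.4, -0.4]
opening: 0.0428
```

Run:
```python
from h import *
C=([.533,-.007,.33],9.5);rows(C,[(polar(.09,99.5,.33),9.5)])
D=polar(.09,99.5,.33);print(D)
```

```text
[0.3456, 0.6026, 0.0] [0.0, 0.0, 0.0] [np.float64(0.6651), np.float64(-0.1682), 0.33] 9.5
[np.float64(0.6651), np.float64(-0.1682), 0.33]
```

Call:
send_rows(
  plan=[
    [[0.346,0.603,0],[0,0,0],0],
    [[0.346,0.603,0],[0,0,0],0],
    [[0.346,0.603,0],[0,0,0],0],
    [[0.346,0.603,0],[0,0,0],0],
    [[0.346,0.603,0],[0,0,0],0],
    [[0.346,0.603,0],[0,0,0],0],
  ],
)

```text
time: 3.6
ee_pos: [0.6668, -0.1696, 0.3276]
tcp_rot: [-179.9, 0.2, 9.5]
wrist_force: [-0.4, 0.8, -0.1]
opening: 0.0426
```

Run:
```python
from h import *
o=sensors.get_obs();print(o['ee_pos'],o['tcp_rot'],o['q'])
b=camera('top');a=camera('scene')
A=cv2.resize(a[120:270,120:280],(640,600),interpolation=cv2.INTER_CUBIC)[:,:400]
B=cv2.resize(b[160:310,360:460],(400,600),interpolation=cv2.INTER_CUBIC)
cv2.imwrite('pics/v4.png',np.hstack([A,B]))
```

```text
[ 0.66683833 -0.1695863   0.32762613] [-1.79930797e+02  1.63852649e-01  9.48718212e+00] [-1.42675359e+01  3.34144796e+01  5.76979191e+01  1.14461287e+02
 -2.66303930e-03  6.62453851e+01]
```

View pics/v4.png

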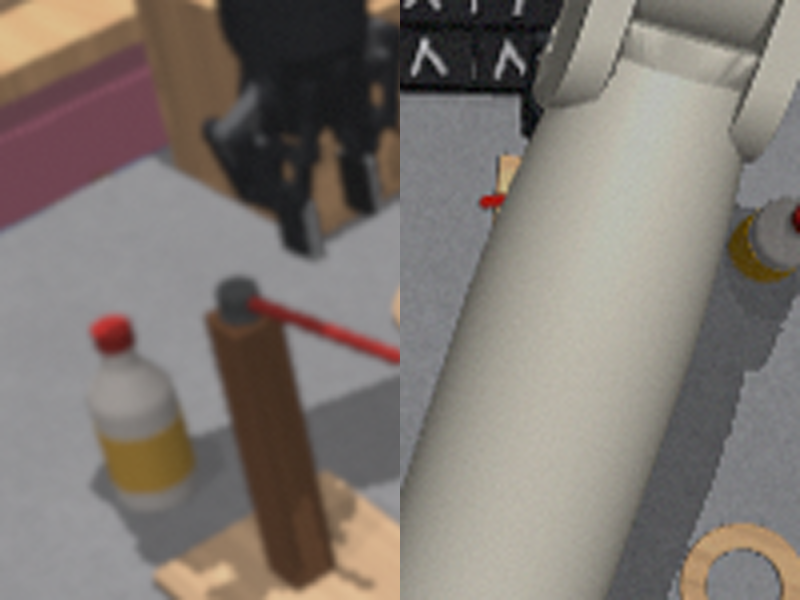

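The fingers are above and either side of the red bar at about (340,330) in the crop. Next I descend, narrow the gap, and check.

Call:
send_rows(
  plan=[
    [[0,0,0.16],[0,0,0],0],
    [[0,0,0.33],[0,0,0],0],
    [[0,0,0.33],[0,0,0],0],
    [[0,0,0.33],[0,0,0],0.45],
    [[0,0,0.33],[0,0,0],0.45],
    [[0,0,0.33],[0,0,0],0.45],
    [[0,0,0.33],[0,0,0],0.45],
  ],
)

```text
time: 4.4
ee_pos: [0.6665, -0.168, 0.2339]
tcp_rot: [179.9, -0.2, 9.6]
wrist_force: [0.4, -0.1, -1.0]
opening: 0.0239
```

Run:
```python
from h import *
o=sensors.get_obs();print(o['ee_pos'],o['tcp_rot'],o['opening'])
a=camera('scene')
cv2.imwrite('pics/v5.png',cv2.resize(a[150:270,140:260],(600,600),interpolation=cv2.INTER_CUBIC))
E0=(polar(.09,99.5,.23),9.5)
rows(E0,[(polar(.09,x,.23),x-90) for x in (107,115,123,131,139,147,155,163,168,172,176,178,180,182,184)])
```

```text
[ 0.66649605 -0.16798674  0.23385786] [179.90834411  -0.21078102   9.61077407] 0.023915486848924337
[-0.039, 0.0026, 0.0] [-0.0, 0.0, -0.0417] [np.float64(0.6537), np.float64(-0.1709), 0.23] 17
[-0.0799, 0.011, 0.0] [-0.0, 0.0, -0.0861] [np.float64(0.642), np.float64(-0.1754), 0.23] 25
[-0.1194, 0.025, 0.0] [0.0, 0.0, -0.1306] [np.float64(0.631), np.float64(-0.1815), 0.23] 33
[-0.1565, 0.0444, 0.0] [0.0, 0.0, -0.175] [np.float64(0.621), np.float64(-0.1891), 0.23] 41
[-0.1906, 0.0688, 0.0] [0.0, 0.0, -0.2194] [np.float64(0.6121), np.float64(-0.198), 0.23] 49
[-0.2211, 0.0975, 0.0] [-0.0, 0.0, -0.2639] [np.float64(0.6045), np.float64(-0.208), 0.23] 57
[-0.2472, 0.1303, 0.0] [-0.0, 0.0, -0.3083] [np.float64(0.5984), np.float64(-0.219), 0.23] 65
[-0.2685, 0.1663, 0.0] [-0.0, 0.0, -0.3528] [np.float64(0.5939), np.float64(-0.2307), 0.23] 73
[-0.2789, 0.1902, 0.0] [-0.0, 0.0, -0.3806] [np.float64(0.592), np.float64(-0.2383), 0.23] 78
[-0.2859, 0.21, 0.0] [-0.0, 0.0, -0.4028] [np.float64(0.5909), np.float64(-0.2445), 0.23] 82
[-0.2916, 0.23, 0.0] [0.0, 0.0, -0.425] [np.float64(0.5902), np.float64(-0.2507), 0.23] 86
[-0.2937, 0.2405, 0.0] [-0.0, 0.0, -0.4361] [np.float64(0.5901), np.float64(-0.2539), 0.23] 88
[-0.2958, 0.2506, 0.0] [-0.0, 0.0, -0.4472] [np.float64(0.59), np.float64(-0.257), 0.23] 90
[-0.2971, 0.2609, 0.0] [-0.0, 0.0, -0.4583] [np.float64(0.5901), np.float64(-0.2601), 0.23] 92
[-0.2986, 0.2714, 0.0] [0.0, 0.0, -0.4694] [np.float64(0.5902), np.float64(-0.2633), 0.23] 94
```

View pics/v5.png

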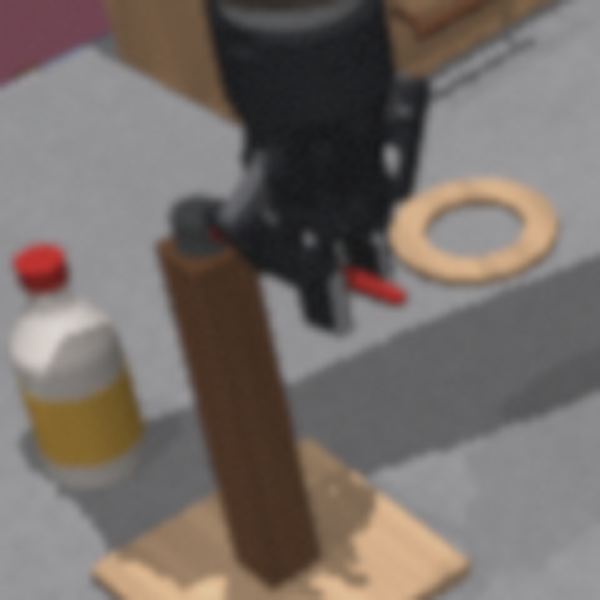

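The red bar passes between the fingers (its tip shows at about (380,285) in the crop), with no contact force. Sweeping.

Call:
send_rows(
  plan=[
    [[-0.039,0.003,0],[0,0,-0.042],0.45],
    [[-0.08,0.011,0],[0,0,-0.086],0.45],
    [[-0.119,0.025,0],[0,0,-0.131],0.45],
    [[-0.157,0.044,0],[0,0,-0.175],0.45],
    [[-0.191,0.069,0],[0,0,-0.219],0.45],
    [[-0.221,0.098,0],[0,0,-0.264],0.45],
    [[-0.247,0.13,0],[0,0,-0.308],0.45],
    [[-0.269,0.166,0],[0,0,-0.353],0.45],
    [[-0.279,0.19,0],[0,0,-0.381],0.45],
    [[-0.286,0.21,0],[0,0,-0.403],0.45],
  ],
)

```text
time: 5.45
ee_pos: [0.5917, -0.2449, 0.232]
tcp_rot: [180.0, -0.0, 82.3]
wrist_force: [-0.7, 2.4, -0.1]
opening: 0.0234
```

Run:
```python
from h import *
rows((polar(.09,172,.23),82),[(polar(.09,x,.23),x-90) for x in (174,176,178,180,182,184)])
```

```text
[-0.0104, 0.0001, 0.0] [0.0, 0.0, -0.0111] [np.float64(0.5905), np.float64(-0.2476), 0.23] 84
[-0.0208, 0.0006, 0.0] [0.0, 0.0, -0.0222] [np.float64(0.5902), np.float64(-0.2507), 0.23] 86
[-0.0314, 0.0017, 0.0] [0.0, 0.0, -0.0333] [np.float64(0.5901), np.float64(-0.2539), 0.23] 88
[-0.0417, 0.0028, 0.0] [0.0, 0.0, -0.0444] [np.float64(0.59), np.float64(-0.257), 0.23] 90
[-0.0519, 0.0046, 0.0] [0.0, 0.0, -0.0556] [np.float64(0.5901), np.float64(-0.2601), 0.23] 92
[-0.0624, 0.0064, 0.0] [0.0, 0.0, -0.0667] [np.float64(0.5902), np.float64(-0.2633), 0.23] 94
```

Call:
send_rows(
  plan=[
    [[-0.01,0,0],[0,0,-0.011],0.45],
    [[-0.021,0.001,0],[0,0,-0.022],0.45],
    [[-0.031,0.002,0],[0,0,-0.033],0.45],
  ],
)

```text
time: 5.75
ee_pos: [0.5912, -0.2539, 0.232]
tcp_rot: [180.0, -0.0, 88.2]
wrist_force: [-0.7, 1.9, -1.5]
opening: 0.0236
```

Call:
send_rows(
  plan=[
    [[-0.01,0.001,0],[0,0,-0.011],0.45],
    [[-0.01,0.001,0],[0,0,-0.011],0.45],
  ],
)

```text
time: 5.95
ee_pos: [0.5915, -0.2571, 0.2318]
tcp_rot: [180.0, 0.0, 90.1]
wrist_force: [-0.7, -0.5, -1.1]
opening: 0.0235
```

Call:
send_rows(
  plan=[
    [[-0.01,0.001,0],[0,0,-0.011],0.45],
    [[-0.01,0.001,0],[0,0,-0.011],0.45],
  ],
)

```text
time: 6.15
ee_pos: [0.5917, -0.2598, 0.2317]
tcp_rot: [180.0, -0.0, 92.0]
wrist_force: [-0.8, 1.7, 0.2]
opening: 0.0236
```

Call:
send_rows(
  plan=[
    [[-0.01,0.001,0],[0,0,0],0.45],
    [[-0.01,0.001,0],[0,0,0],0.45],
  ],
)

```text
time: 6.35
ee_pos: [0.5917, -0.2607, 0.2316]
tcp_rot: [-180.0, -0.2, 92.0]
wrist_force: [-2.7, 11.8, 3.4]
opening: 0.0239
```

The force rose to 12 N and motion stalled, so the arm is at its stop. Back off, rise, and head to the tote.

Run:
```python
from h import *
F=([.5915,-.2615,.33],92)
rows(F,[([.5,-.02,.33],60),([.45,.02,.33],40)])
```

```text
[0.8152, -0.2767, -0.0] [0.0, -0.0, 0.1778] [0.5, -0.02, 0.33] 60
[0.9542, -0.4386, -0.0] [0.0, -0.0, 0.2889] [0.45, 0.02, 0.33] 40
```

Call:
send_rows(
  plan=[
    [[0.025,0,0],[0,0,0],0.3],
    [[0.025,0,0],[0,0,0],0.3],
    [[0.025,0,-0.16],[0,0,0],0.3],
    [[0.025,0,-0.33],[0,0,0],0.3],
    [[0.025,0,-0.33],[0,0,0],0.3],
  ],
)

```text
time: 6.85
ee_pos: [0.5925, -0.2559, 0.339]
tcp_rot: [179.3, 0.3, 92.0]
wrist_force: [-0.1, 0.8, 0.3]
opening: 0.0303
```

Call:
send_rows(
  plan=[
    [[0.954,-0.44,0],[0,0,0.289],-1],
    [[0.954,-0.44,0],[0,0,0.289],-1],
    [[0.954,-0.44,0],[0,0,0.289],-1],
    [[0.954,-0.44,0],[0,0,0.289],-1],
    [[0.954,-0.44,0],[0,0,0.289],-1],
    [[0.954,-0.44,0],[0,0,0.289],-1],
    [[0.954,-0.44,0],[0,0,0.289],-1],
    [[0.954,-0.44,0],[0,0,0.289],-1],
  ],
)

```text
time: 7.65
ee_pos: [0.4485, 0.028, 0.3314]
tcp_rot: [179.9, -0.1, 40.1]
wrist_force: [0.3, -0.7, 0.2]
opening: 0.0854
```

Run:
```python
from h import *
np.set_printoptions(precision=4,suppress=True)
o=sensors.get_obs();print(o['ee_pos'],o['tcp_rot'],o['opening'])
im={c:camera(c) for c in('scene','top')}
for c in im:
  cv2.imwrite(f'pics/{c}6.png',im[c])
  for n,z in(('hanger_hinge',.25),('bar_tip',.25),('bar_mid',.25),('board_top',.16)):
    for d in place_of(n,c)[:1]: print(n,c,round(d['p'],2),np.round(d['point'],1),atz(c,d['point'],z))
def redaxis(c,img,z=.25):
  h=cv2.cvtColor(img,cv2.COLOR_BGR2HSV);m=((h[...,0]<8)|(h[...,0]>172))&(h[...,1]>150)&(h[...,2]>50)
  n,l,s,ce=cv2.connectedComponentsWithStats(m.astype(np.uint8))
  for i in range(1,n):
    if s[i,4]<40: continue
    v,u=np.nonzero(l==i);P=np.array([atz(c,p,z)[:2] for p in zip(u,v)]);m0=P.mean(0)
    d=np.linalg.svd(P-m0)[2][0];d*=-np.sign(d[0]);t=(P-m0)@d
    print(c,s[i],m0,'dir',np.rad2deg(np.arctan2(d[1],d[0])),'ends',m0+d*t.min(),m0+d*t.max())
for c in im: redaxis(c,im[c])
A=cv2.resize(im['scene'][160:310,160:260],(400,600),interpolation=cv2.INTER_CUBIC)
B=cv2.resize(im['top'][160:310,365:465],(400,600),interpolation=cv2.INTER_CUBIC)
cv2.imwrite('pics/v6.png',np.hstack([A,B]))
```

```text
[0.4485 0.028  0.3314] [179.9156  -0.1128  40.0969] 0.0853684368332951
hanger_hinge scene 0.75 [182.5 191.8] [ 0.6693 -0.262   0.25  ]
bar_tip scene 0.72 [217. 174.] [ 0.5641 -0.2533  0.25  ]
bar_mid scene 0.65 [198.5 182.1] [ 0.6177 -0.2628  0.25  ]
board_top scene 0.92 [370.9 278.1] [0.5469 0.2144 0.16  ]
hanger_hinge top 0.72 [416.4 205.3] [ 0.6764 -0.2473  0.25  ]
bar_tip top 0.43 [248.5 253.4] [0.5166 0.244  0.25  ]
bar_mid top 0.75 [417.7 225.7] [ 0.6145 -0.2509  0.25  ]
board_top top 0.65 [258.1 245.1] [0.5552 0.2282 0.16  ]
scene [185 173  34  19  74] [ 0.6113 -0.2569] dir 176.18476373968122 ends [ 0.6633 -0.2603] [ 0.5594 -0.2534]
scene [144 200   8   8  56] [ 0.7499 -0.2903] dir -117.62201726078197 ends [ 0.7573 -0.2762] [ 0.7429 -0.3036]
scene [322 251  21  20 116] [0.6336 0.1623] dir -172.93159931963402 ends [0.6595 0.1655] [0.5954 0.1576]Traceback (most recent call last):
  File "<stdin>", line 17, in <module>
  File "<stdin>", line 14, in redaxis
  File "h.py", line 11, in atz
    o,d=ray(c,uv);return o+d*(z-o[2])/d[2]
        ~~~^^^^^^
  File "h.py", line 8, in ray
    k=get_calibration(c);R=np.array(k['R']);t=np.array(k['t']).ravel()
ValueError: time passes only in moves, steps and waits
```

```bash
cat >> h.py <<'E'
import functools
get_calibration=functools.lru_cache(None)(get_calibration)
def redaxis(c,img,z=.25,box=None):
  h=cv2.cvtColor(img,cv2.COLOR_BGR2HSV);m=((h[...,0]<8)|(h[...,0]>172))&(h[...,1]>150)&(h[...,2]>50)
  n,l,s,ce=cv2.connectedComponentsWithStats(m.astype(np.uint8))
  for i in range(1,n):
    if s[i,4]<30: continue
    v,u=np.nonzero(l==i);P=np.array([atz(c,p,z)[:2] for p in zip(u,v)]);m0=P.mean(0)
    d=np.linalg.svd(P-m0)[2][0];d*=-np.sign(d[0]);t=(P-m0)@d
    print(c,s[i],m0,'dir',np.rad2deg(np.arctan2(d[1],d[0])),'ends',m0+d*t.min(),m0+d*t.max())
E
python3 - <<'E'
from h import *
np.set_printoptions(precision=4,suppress=True)
im={c:cv2.imread(f'pics/{c}6.png') for c in('scene','top')}
redaxis('top',im['top'])
A=cv2.resize(im['scene'][160:310,160:260],(400,600),interpolation=cv2.INTER_CUBIC)
B=cv2.resize(im['top'][160:310,365:465],(400,600),interpolation=cv2.INTER_CUBIC)
cv2.imwrite('pics/v6.png',np.hstack([A,B]))
E
```

```text
top [   0  206   77  101 7002] [0.4948 0.8536] dir -172.85646456510375 ends [0.6461 0.8726] [0.3424 0.8345]
top [416 209   6  37 117] [ 0.6124 -0.2537] dir 175.25147106159187 ends [ 0.6658 -0.2582] [ 0.5565 -0.2491]
top [458 210   9   9  58] [ 0.6548 -0.385 ] dir 122.33003703055228 ends [ 0.6615 -0.3956] [ 0.6477 -0.3738]
```

View pics/v6.png

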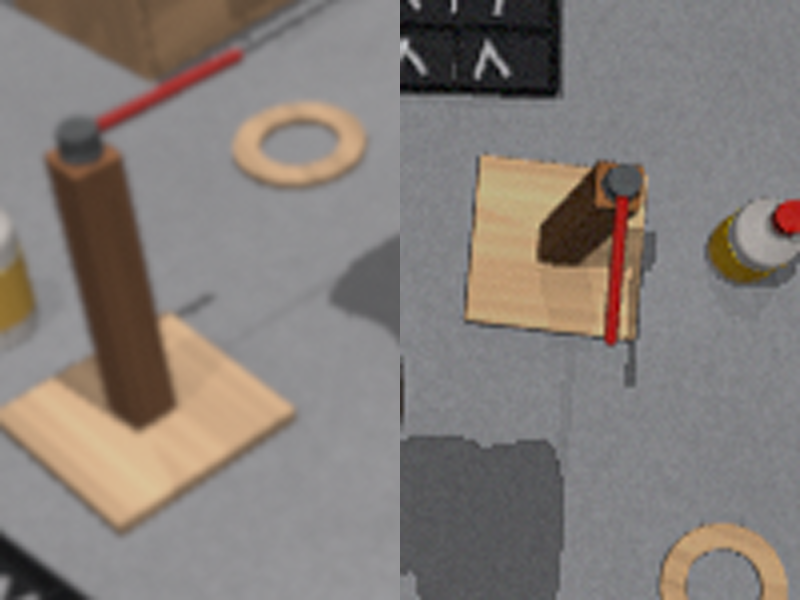

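The arm points along the stand's −x: about 175.6°, tip about (0.557, −0.251). Its line agrees with the contact measurement, so it is swung out. Now the tote grasp.

Run:
```python
from h import *
G=([.4487,.0275,.3315],40.1)
rows(G,[([.538,.253,.25],11.7),([.538,.253,.134],11.7)])
```

```text
[0.7119, -0.3832, 0.2717] [0.0, -0.0, 0.1578] [0.538, 0.253, 0.25] 11.7
[0.7119, -0.3832, 0.6583] [0.0, -0.0, 0.1578] [0.538, 0.253, 0.134] 11.7
```

Call:
send_rows(
  plan=[
    [[0.712,-0.383,0.27],[0,0,0.158],-1],
    [[0.712,-0.383,0.27],[0,0,0.158],-1],
    [[0.712,-0.383,0.27],[0,0,0.158],-1],
    [[0.712,-0.383,0.27],[0,0,0.158],-1],
    [[0.712,-0.383,0.27],[0,0,0.158],-1],
    [[0.712,-0.383,0.27],[0,0,0.158],-1],
    [[0.712,-0.383,0.27],[0,0,0.158],-1],
  ],
)

```text
time: 8.85
ee_pos: [0.5393, 0.2527, 0.2471]
tcp_rot: [180.0, 0.2, 11.7]
wrist_force: [-1.2, -1.1, 0.7]
opening: 0.0854
```

Run:
```python
from h import *
o=sensors.get_obs();print(o['ee_pos'],o['tcp_rot'],o['wrist_force'])
a=camera('scene');R=Ro.from_euler('z',11.75,degrees=True).as_matrix()
A=cv2.resize(a[220:370,290:450],(640,600),interpolation=cv2.INTER_CUBIC)
for y in(-66,-33,0,33,66):
  for z in(.118,.16):
    u=(proj('scene',R@np.array([.007,y/1e3,z])+[.545,.221,0])-[290,220])*4;cv2.circle(A,tuple(int(k) for k in u),3,(0,255,0),-1)
cv2.imwrite('pics/v7.png',A)
```

```text
[0.53927997 0.25265026 0.2471315 ] [179.95427891   0.18595629  11.69908798] [-1.15546036 -1.05836818  0.70141913]
```

View pics/v7.png

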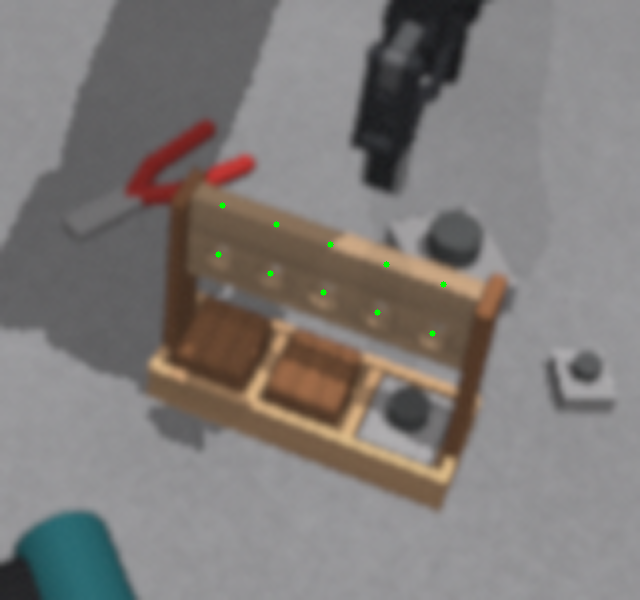

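The dots fit the holes within about 1 px, with the tote about 2–3 mm further in +x. Descend, close and check.

Call:
send_rows(
  plan=[
    [[0.008,0,0.13],[0,0,0],-1],
    [[0.008,0,0.26],[0,0,0],-1],
    [[0.008,0,0.375],[0,0,0],-1],
    [[0.008,0,0.375],[0,0,0],-1],
    [[0.008,0,0.375],[0,0,0],0.3],
    [[0.008,0,0.375],[0,0,0],0.8],
    [[0.008,0,0.375],[0,0,0],1],
    [[0.008,0,0.375],[0,0,0],1],
    [[0.008,0,0.375],[0,0,0],1],
    [[0.008,0,0.375],[0,0,0],1],
  ],
  force=60,
)

```text
time: 9.9
ee_pos: [0.5417, 0.2519, 0.1374]
tcp_rot: [-180.0, -0.0, 11.6]
wrist_force: [-2.7, -0.1, 4.3]
opening: 0.0129
```

Call:
send_rows(
  plan=[
    [[0,0,-0.03],[0,0,0],1],
    [[0,0,-0.1],[0,0,0],1],
    [[0,0,-0.2],[0,0,0],1],
    [[0,0,-0.33],[0,0,0],1],
    [[0,0,-0.45],[0,0,0],1],
    [[0,0,-0.5],[0,0,0],1],
    [[0,0,-0.5],[0,0,0],1],
  ],
)

```text
time: 10.6
ee_pos: [0.5422, 0.2521, 0.289]
tcp_rot: [-180.0, -0.2, 11.6]
wrist_force: [0.4, 0.4, -6.5]
opening: 0.0128
```

Lifted, load about 6.5 N, as expected. Move to the pre-insertion spot, 57 mm before the tip, with the tote x aligned to the bar (yaw −4.4°).

Run:
```python
from h import *
print(sensors.get_obs()['torque'])
G=([.542,.252,.289],11.6)
rows(G,[([.51,.0,.289],3),([.50,-.2466,.2694],-4.4)])
rows(([.51,.0,.289],3),[([.50,-.2466,.2694],-4.4)])
```

```text
[ 0.05846224 -0.05250511  0.01034181]
[-0.2734, 0.8014, 0.0] [0.0, -0.0, 0.0478] [0.51, 0.0, 0.289] 3
[-0.4713, 1.5999, 0.0653] [0.0, -0.0, 0.0889] [0.5, -0.2466, 0.2694] -4.4
[-0.0763, 0.8191, 0.0653] [0.0, -0.0, 0.0411] [0.5, -0.2466, 0.2694] -4.4
```

Call:
send_rows(
  plan=[
    [[-0.027,0.08,0],[0,0,0.005],1],
    [[-0.068,0.2,0],[0,0,0.012],1],
    [[-0.11,0.32,0],[0,0,0.02],1],
    [[-0.15,0.44,0],[0,0,0.026],1],
    [[-0.19,0.56,0],[0,0,0.034],1],
    [[-0.23,0.67,0],[0,0,0.04],1],
    [[-0.255,0.75,0],[0,0,0.045],1],
    [[-0.273,0.8,0],[0,0,0.048],1],
    [[-0.273,0.8,0],[0,0,0.048],1],
  ],
)

```text
time: 11.5
ee_pos: [0.5088, -0.0016, 0.2851]
tcp_rot: [180.0, 0.2, 2.8]
wrist_force: [-0.1, 1.8, -7.1]
opening: 0.0128
```

Call:
send_rows(
  plan=[
    [[-0.007,0.08,0.006],[0,0,0.004],1],
    [[-0.019,0.2,0.016],[0,0,0.01],1],
    [[-0.03,0.32,0.026],[0,0,0.016],1],
    [[-0.041,0.44,0.035],[0,0,0.022],1],
    [[-0.052,0.56,0.045],[0,0,0.028],1],
    [[-0.062,0.67,0.053],[0,0,0.034],1],
    [[-0.07,0.75,0.06],[0,0,0.038],1],
    [[-0.076,0.82,0.065],[0,0,0.041],1],
    [[-0.076,0.82,0.065],[0,0,0.041],1],
    [[-0.076,0.82,0.065],[0,0,0.041],1],
  ],
)

```text
time: 12.5
ee_pos: [0.4991, -0.2463, 0.2657]
tcp_rot: [-179.9, 0.1, -4.5]
wrist_force: [0.6, 0.3, -6.5]
opening: 0.0127
```

Run:
```python
from h import *
np.set_printoptions(precision=4,suppress=True)
o=sensors.get_obs();print(o['ee_pos'],o['tcp_rot'],o['wrist_force'],o['torque'])
a=camera('scene');cv2.imwrite('pics/scene8.png',a)
p=o['ee_pos'];R=Ro.from_euler('z',o['tcp_rot'][2],degrees=True).as_matrix()
A=cv2.resize(a[130:280,130:330],(800,600),interpolation=cv2.INTER_CUBIC)
def dot(X,c):
    u=(proj('scene',X)-[130,130])*4;cv2.circle(A,tuple(int(round(k)) for k in u),3,c,-1);return np.round(u)
for y in(-99,-66,-33,0,33):
  print(y,dot(R@np.array([.007,y/1e3,-.0194])+p,(0,255,0)),dot(R@np.array([.007,y/1e3,.0226])+p,(255,0,255)))
dot([.557,-.251,.25],(255,255,0))
print([(d['p'],(np.array(d['point'])-[130,130])*4) for d in place_of('hole4','scene')[:6]])
print([(d['p'],(np.array(d['point'])-[130,130])*4) for d in place_of('bar_tip','scene')[:2]])
cv2.imwrite('pics/v8.png',A)
```

```text
[ 0.4991 -0.2463  0.2657] [-179.9256    0.1346   -4.4726] [ 0.5709  0.2844 -6.4735] [ 0.1942 -0.07   -0.0043]
-99 [327.  90.] [318.  36.]
-66 [357. 108.] [349.  54.]
-33 [389. 127.] [381.  72.]
0 [421. 145.] [414.  90.]
33 [454. 165.] [447. 109.]
[(0.96, array([395.6, 116.4])), (0.91, array([369.2, 119.6])), (0.73, array([335.6,  88.4])), (0.65, array([435.6, 132.8])), (0.61, array([454.8, 170.8]))]
[(0.52, array([472. , 298.4]))]
```

View pics/v8.png

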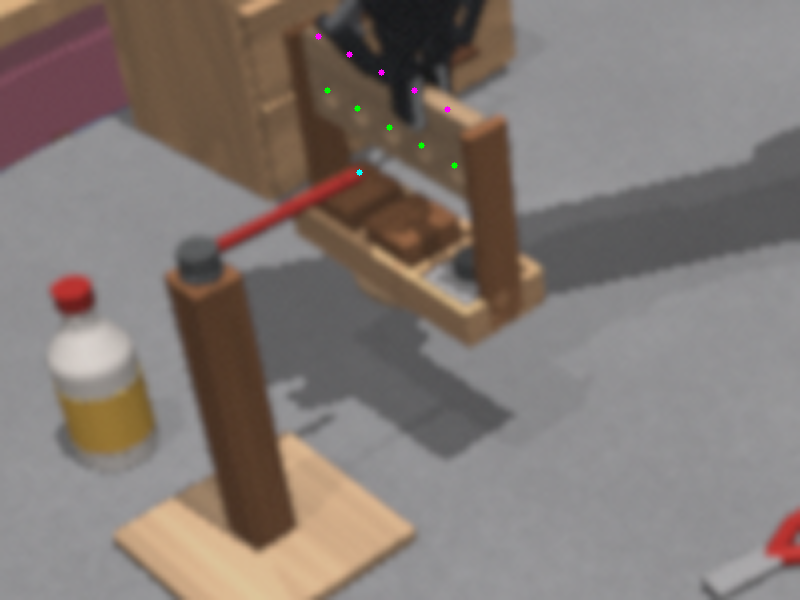

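The tote is held level with its holes facing the bar. The holes appear at about (332,97), (362,116), (391,135), (424,150) and (457,170), some 5 crop-px below my dots. I need a closer look at how the bar axis lines up with the hole.

Run:
```python
from h import *
np.set_printoptions(precision=4,suppress=True)
a=cv2.imread('pics/scene8.png');redaxis('scene',a)
x0,y0,s=185,135,10
A=cv2.resize(a[y0:y0+60,x0:x0+80],(800,600),interpolation=cv2.INTER_CUBIC)
A=cv2.convertScaleAbs(A,alpha=1.4)
def dot(X,c):
    u=(proj('scene',X)-[x0,y0]+.5)*s;cv2.circle(A,tuple(int(round(k)) for k in u),4,c,-1);return np.round(u)
p=np.array([.4991,-.2463,.2657]);R=Ro.from_euler('z',-4.47,degrees=True).as_matrix()
for y in(-99,-66,-33,0,33): print(dot(R@np.array([.007,y/1e3,-.0194])+p,(0,255,0)))
d=np.array([-.997,.0767,0])
for t in(0,.03,.058-.0075): print('bar',dot(np.array([.557,-.2513,.25])+d*t,(255,255,0)))
cv2.imwrite('pics/v9.png',A)
```

```text
scene [185 172  36  20 121] [ 0.598  -0.2556] dir 176.62670650451884 ends [ 0.6634 -0.2595] [ 0.553 -0.253]
scene [143 200   9   8  58] [ 0.7502 -0.2904] dir -117.49500152811596 ends [ 0.7575 -0.2763] [ 0.7432 -0.3038]
scene [323 251  30  20 179] [0.6305 0.1708] dir 165.93383398991767 ends [0.6584 0.1638] [0.5989 0.1787]
[273. 181.]
[349. 225.]
[427. 271.]
[507. 318.]
[589. 367.]
bar [351. 386.]
bar [442. 338.]
bar [502. 307.]
```

View pics/v9.png

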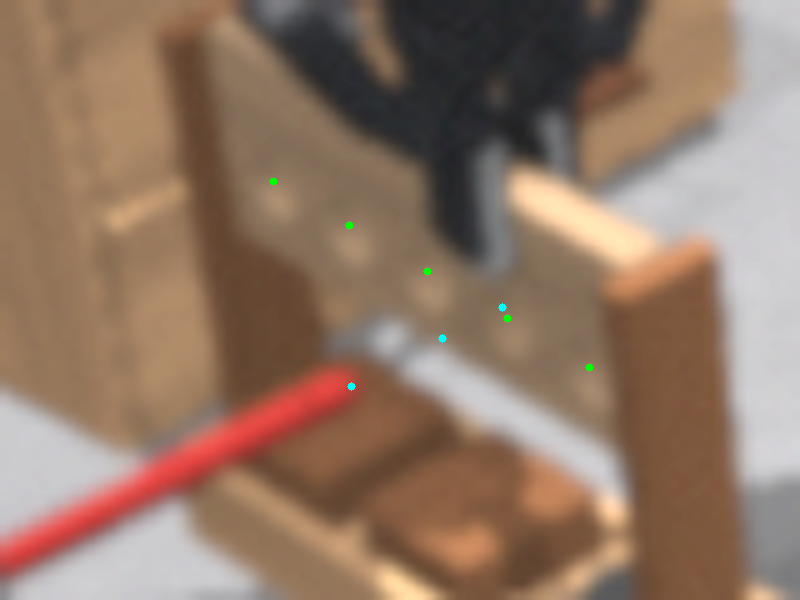

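The bright blobs are the lower inner walls of the holes, so the hole centres sit a little above them and agree with the dots in height. In y they are about 1.5 mm to +y of my dots. The gripper is over the fourth hole from the left, which is the right one. The TCP needs +3.7 mm z and about −1.5 mm y, then an advance along the bar.

Run:
```python
from h import *
f=lambda x:-.2550+(.5917-x)*.0767
P=([.4991,-.2463,.2657],-4.47)
rows(P,[([x,f(x),.2694],-4.4) for x in(.499,.53,.55,.56,.57,.58,.60,.614)])
```

```text
[0.0001, 0.0053, -0.0123] [0.0, 0.0, -0.0004] [0.499, -0.24788991, 0.2694] -4.4
[0.1037, 0.0052, -0.0123] [0.0, 0.0, -0.0004] [0.53, -0.25026761000000003, 0.2694] -4.4
[0.1706, 0.0051, -0.0123] [0.0, 0.0, -0.0004] [0.55, -0.25180161, 0.2694] -4.4
[0.204, 0.005, -0.0123] [0.0, 0.0, -0.0004] [0.56, -0.25256861, 0.2694] -4.4
[0.2374, 0.005, -0.0123] [0.0, 0.0, -0.0004] [0.57, -0.25333561, 0.2694] -4.4
[0.2709, 0.0049, -0.0123] [0.0, 0.0, -0.0004] [0.58, -0.25410261, 0.2694] -4.4
[0.3377, 0.0048, -0.0123] [0.0, 0.0, -0.0004] [0.6, -0.25563661, 0.2694] -4.4
[0.3845, 0.0047, -0.0123] [0.0, 0.0, -0.0004] [0.614, -0.25671041, 0.2694] -4.4
```

Call:
send_rows(
  plan=[
    [[0,0.005,-0.012],[0,0,0],1],
    [[0.03,0.005,-0.012],[0,0,0],1],
    [[0.07,0.005,-0.012],[0,0,0],1],
    [[0.105,0.005,-0.012],[0,0,0],1],
    [[0.135,0.005,-0.012],[0,0,0],1],
    [[0.15,0.005,-0.012],[0,0,0],1],
    [[0.15,0.005,-0.012],[0,0,0],1],
  ],
)

```text
time: 13.35
ee_pos: [0.5447, -0.2515, 0.2704]
tcp_rot: [-180.0, 0.0, -4.4]
wrist_force: [-1.3, 0.9, -7.0]
opening: 0.0132
```

Run:
```python
from h import *
np.set_printoptions(precision=4,suppress=True)
o=sensors.get_obs();print(o['ee_pos'],o['tcp_rot'],o['wrist_force'],o['torque'])
a=camera('scene');cv2.imwrite('pics/scene10.png',a)
x0,y0,s=175,135,10
A=cv2.convertScaleAbs(cv2.resize(a[y0:y0+60,x0:x0+80],(800,600),interpolation=cv2.INTER_CUBIC),alpha=1.4)
cv2.imwrite('pics/v10.png',A)
```

```text
[ 0.5447 -0.2515  0.2704] [-179.9866    0.0385   -4.424 ] [-1.2712  0.9203 -6.9944] [ 0.1125 -0.0523 -0.0213]
```

View pics/v10.png

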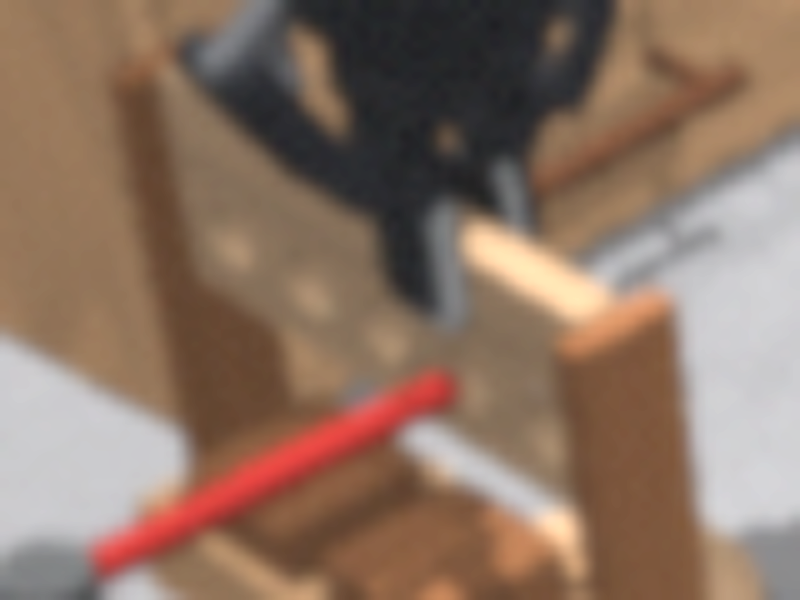

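The bar tip, at crop (450,387), is aimed at hole 4 around (468,380) with a few mm to go. Advancing slowly.

Call:
send_rows(
  plan=[
    [[0.015,0,0],[0,0,0],1],
    [[0.03,0,0],[0,0,0],1],
    [[0.045,0,0],[0,0,0],1],
    [[0.05,0,0],[0,0,0],1],
  ],
)

```text
time: 13.8
ee_pos: [0.5595, -0.2527, 0.2708]
tcp_rot: [-180.0, -0.0, -4.4]
wrist_force: [0.5, 0.5, -6.3]
opening: 0.0125
```

Call:
send_rows(
  plan=[
    [[0.015,0,0],[0,0,0],1],
    [[0.03,0,0],[0,0,0],1],
    [[0.045,0,0],[0,0,0],1],
    [[0.05,0,0],[0,0,0],1],
  ],
)

```text
time: 14.2
ee_pos: [0.5746, -0.2539, 0.2706]
tcp_rot: [-180.0, 0.0, -4.4]
wrist_force: [-0.0, 0.7, -6.4]
opening: 0.0128
```

The bar is through the hole with no contact force. Continue to about 68 mm from the hinge.

Call:
send_rows(
  plan=[
    [[0.02,0,0],[0,0,0],1],
    [[0.045,0,0],[0,0,0],1],
    [[0.07,0,0],[0,0,0],1],
    [[0.095,0,0],[0,0,0],1],
    [[0.115,0,0],[0,0,0],1],
    [[0.125,0,0],[0,0,0],1],
    [[0.13,0,0],[0,0,0],1],
    [[0.13,0,0],[0,0,0],1],
  ],
)

```text
time: 15.0
ee_pos: [0.613, -0.2569, 0.2708]
tcp_rot: [-180.0, 0.0, -4.4]
wrist_force: [-1.4, 0.8, -6.4]
opening: 0.0127
```

Call:
send_rows(
  plan=[
    [[0,0,0.005],[0,0,0],1],
    [[0,0,0.01],[0,0,0],1],
    [[0,0,0.012],[0,0,0],1],
    [[0,0,0.012],[0,0,0],1],
  ],
)

```text
time: 15.4
ee_pos: [0.6127, -0.2569, 0.2672]
tcp_rot: [180.0, 0.0, -4.4]
wrist_force: [0.2, 0.1, -6.3]
opening: 0.0128
```

Call:
send_rows(
  plan=[
    [[0,0,0.004],[0,0,0],1],
    [[0,0,0.006],[0,0,0],1],
    [[0,0,0.006],[0,0,0],1],
  ],
)

```text
time: 15.7
ee_pos: [0.6129, -0.2569, 0.2658]
tcp_rot: [180.0, -0.0, -4.4]
wrist_force: [0.3, 0.2, -4.6]
opening: 0.013
```

Call:
send_rows(
  plan=[
    [[0,0,0.003],[0,0,0],1],
    [[0,0,0.005],[0,0,0],1],
    [[0,0,0.005],[0,0,0],1],
  ],
)

```text
time: 16.0
ee_pos: [0.6129, -0.2569, 0.2654]
tcp_rot: [180.0, -0.1, -4.4]
wrist_force: [-3.2, 1.2, 3.6]
opening: 0.0132
```

The load is on the bar. Ease off 1 mm, open gently to about 30 mm, then rise.

Call:
send_rows(
  plan=[
    [[0,0,-0.003],[0,0,0],1],
    [[0,0,-0.003],[0,0,0],0.68],
    [[0,0,-0.003],[0,0,0],0.62],
    [[0,0,-0.003],[0,0,0],0.55],
    [[0,0,-0.003],[0,0,0],0.45],
    [[0,0,-0.003],[0,0,0],0.3],
    [[0,0,-0.003],[0,0,0],0.3],
    [[0,0,-0.003],[0,0,0],0.3],
  ],
  force=20,
)

```text
time: 16.8
ee_pos: [0.6129, -0.2569, 0.2648]
tcp_rot: [180.0, 0.0, -4.4]
wrist_force: [-0.5, 0.5, 0.7]
opening: 0.0297
```

Run:
```python
from h import *
o=sensors.get_obs();print(o['ee_pos'],o['tcp_rot'],o['wrist_force'],o['opening'])
a=camera('scene')
A=cv2.resize(a[130:280,130:290],(640,600),interpolation=cv2.INTER_CUBIC)
cv2.imwrite('pics/v11.png',A)
```

```text
[ 0.61292198 -0.25688208  0.2648369 ] [ 1.79999209e+02  2.02397729e-03 -4.44589789e+00] [-0.50003379  0.51622176  0.69211572] 0.029732380766893895
```

View pics/v11.png

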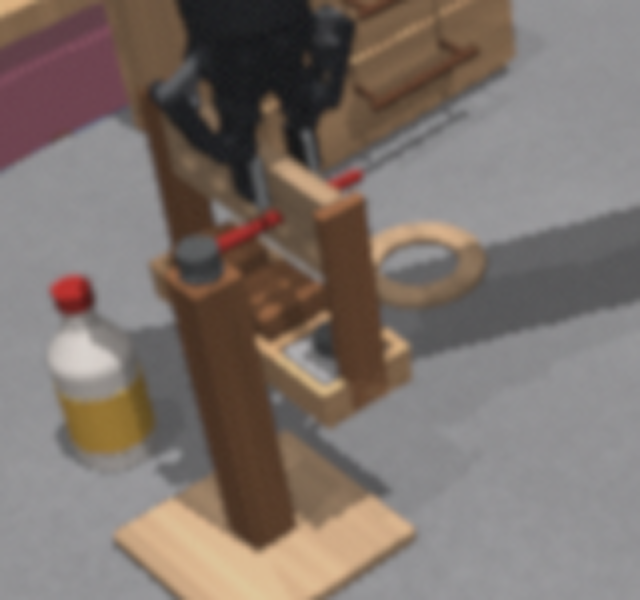

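The tote hangs on the red bar, which protrudes at about (345,183). The fingers are open and the blocks are in place. Rise straight up, then retreat.

Call:
send_rows(
  plan=[
    [[0,0,-0.02],[0,0,0],0.3],
    [[0,0,-0.06],[0,0,0],0.3],
    [[0,0,-0.12],[0,0,0],0.3],
    [[0,0,-0.2],[0,0,0],0.3],
    [[0,0,-0.3],[0,0,0],0.3],
    [[0,0,-0.4],[0,0,0],0.3],
    [[0,0,-0.4],[0,0,0],0.3],
  ],
)

```text
time: 17.55
ee_pos: [0.6108, -0.256, 0.3847]
tcp_rot: [-179.9, 0.2, -4.4]
wrist_force: [-4.0, 1.8, 0.9]
opening: 0.0298
```

Call:
send_rows(
  plan=[
    [[-0.3,-0.5,0],[0,0,0],0.3],
    [[-0.6,-1,0],[0,0,0],0.3],
    [[-0.6,-1,0],[0,0,0],0.3],
    [[-0.6,-1,0],[0,0,0],0.3],
    [[-0.6,-1,0],[0,0,0],0.3],
    [[-0.6,-1,0],[0,0,0],0.3],
    [[-0.6,-1,0],[0,0,0],0.3],
    [[-0.6,-1,0],[0,0,0],0.3],
    [[-0.6,-1,0],[0,0,0],0.3],
    [[-0.6,-1,0],[0,0,0],0.3],
  ],
)

```text
time: 18.55
ee_pos: [0.4563, 0.0566, 0.3851]
tcp_rot: [180.0, -0.1, -4.4]
wrist_force: [0.2, -0.4, 0.5]
opening: 0.0296
```

Call:
send_rows(
  plan=[
    [[0,0,0],[0,0,0],0.3],
    [[0,0,0],[0,0,0],0.3],
    [[0,0,0],[0,0,0],0.3],
    [[0,0,0],[0,0,0],0.3],
    [[0,0,0],[0,0,0],0.3],
    [[0,0,0],[0,0,0],0.3],
    [[0,0,0],[0,0,0],0.3],
    [[0,0,0],[0,0,0],0.3],
    [[0,0,0],[0,0,0],0.3],
    [[0,0,0],[0,0,0],0.3],
  ],
)

```text
time: 19.55
ee_pos: [0.4563, 0.0564, 0.3844]
tcp_rot: [180.0, -0.0, -4.4]
wrist_force: [0.1, -0.1, -0.1]
opening: 0.0299
```

Run:
```python
from h import *
a=camera('scene')
for i in range(8): b=camera('scene')
d=cv2.absdiff(a,b)[130:280,130:290];print('motion',d.mean(),d.max(),sensors.get_obs()['time'])
A=cv2.resize(b[130:280,130:290],(640,600),interpolation=cv2.INTER_CUBIC)
cv2.imwrite('pics/v12.png',A);cv2.imwrite('pics/prev.png',b)
```

```text
motion 0.5543472222222222 14 20.0
```

View pics/v12.png

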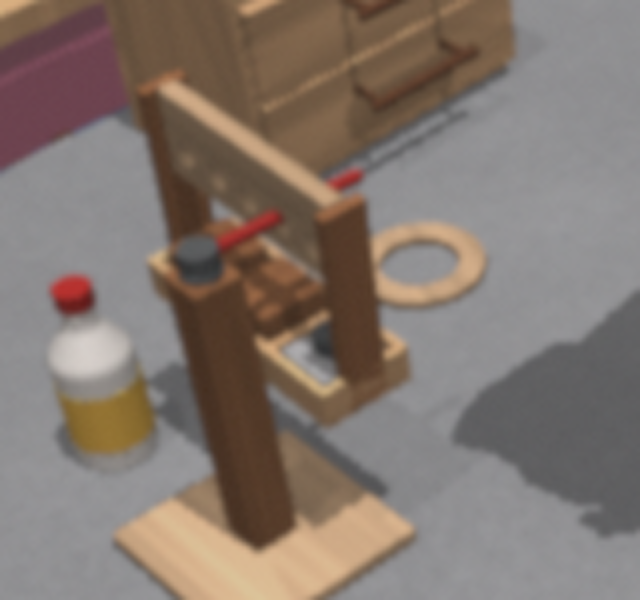

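It hangs through hole 4 and looks level, with all three blocks in. Let it settle another 2 s and check level and rest numerically.

Call:
send_rows(
  plan=[
    [[0,0,0],[0,0,0],0.3],
    [[0,0,0],[0,0,0],0.3],
    [[0,0,0],[0,0,0],0.3],
    [[0,0,0],[0,0,0],0.3],
    [[0,0,0],[0,0,0],0.3],
    [[0,0,0],[0,0,0],0.3],
    [[0,0,0],[0,0,0],0.3],
    [[0,0,0],[0,0,0],0.3],
    [[0,0,0],[0,0,0],0.3],
    [[0,0,0],[0,0,0],0.3],
  ],
)

```text
time: 21.0
ee_pos: [0.4563, 0.0563, 0.3844]
tcp_rot: [180.0, -0.0, -4.4]
wrist_force: [0.5, 0.4, -0.6]
opening: 0.0302
```

Call:
send_rows(
  plan=[
    [[0,0,0],[0,0,0],0.3],
    [[0,0,0],[0,0,0],0.3],
    [[0,0,0],[0,0,0],0.3],
    [[0,0,0],[0,0,0],0.3],
    [[0,0,0],[0,0,0],0.3],
    [[0,0,0],[0,0,0],0.3],
    [[0,0,0],[0,0,0],0.3],
    [[0,0,0],[0,0,0],0.3],
    [[0,0,0],[0,0,0],0.3],
    [[0,0,0],[0,0,0],0.3],
  ],
)

```text
time: 22.0
ee_pos: [0.4564, 0.0563, 0.3844]
tcp_rot: [180.0, -0.0, -4.4]
wrist_force: [0.0, -0.2, 0.5]
opening: 0.0298
```

Run:
```python
from h import *
a=cv2.imread('pics/prev.png');b=camera('scene');c=camera('scene')
for n,x,y in(('2s',a,b),('noise',b,c)):
  d=cv2.absdiff(x,y)[130:240,150:240];print(n,d.mean(),d.max())
# predicted px (4x crop) of tote points for roll about the bar; seen: top front-right post corner etc.
Rz=Ro.from_euler('z',-4.4,degrees=True)
for roll in(-4,-2,0,2,4):
  R=Rz*Ro.from_euler('x',roll,degrees=True);H=np.array([.613,-.2555,.246])
  print(roll,[np.round((proj('scene',R.apply(np.array(p)-[0,.033,.118])+H)-[130,130])*4).tolist() for p in((-.017,-.096,.16),(-.017,.096,.16),(.035,.096,0))])
```

```text
2s 0.594915824915825 8
noise 0.5923569023569023 4
-4 [[178.0, 61.0], [369.0, 195.0], [326.0, 426.0]]
-2 [[178.0, 66.0], [367.0, 191.0], [330.0, 426.0]]
0 [[178.0, 71.0], [365.0, 187.0], [333.0, 427.0]]
2 [[178.0, 77.0], [363.0, 183.0], [337.0, 427.0]]
4 [[179.0, 82.0], [361.0, 179.0], [340.0, 427.0]]
```

At rest: the change over 2 s equals camera noise. It is level within about 2°. Handing in.

```bash
python3 -c "
from workcell import bot
print(bot.job_done())"
```

```text
the job is handed in; nothing more can be done
None
```

The tote is hanging on the red arm by hole 4, at rest, and I handed the job in at about 22 s, well inside the 69 s limit.

1. **Arm:** I swung the red arm out first, while the tote still stood on the bench. It stopped firmly, with about 12 N on the wrist. In the pictures it points along the stand's −x at about 175.6°.
2. **Tote:** I gripped the handle board above hole 4, which is 33 mm from the middle on the steel block's side. From the given masses the load balances about 32 mm to that side. I slid the hole onto the bar without contact, lowered the tote until the bar took the weight, let go and backed away.

**Last checks:**
- **At rest:** over 2 s the picture changed no more than camera noise on average.
- **Blocks:** all three are in their pockets, and the gripper never went near them.
- **Bystanders:** I kept clear of the other tools. I did not check them all again at the end; the last crop shows the glue bottle and the ring unmoved.
- **Level:** one pair of corners reads up to 2° off level. That is within how well I can read the pixels, so level is confirmed only to about 2°.

I viewed 12 pictures, two over the budget of 10: one before letting go and one as the final check.

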